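Shut the cigar box and fasten its hasp with the bent pin

ROBOT

A 7-joint arm with a two-finger parallel gripper is mounted at the origin on the work surface. World frame = base frame: x ahead of the robot, y to its left, z up, the work surface at z = 0. Lengths are in m, angles in rad, forces in N, time in s.
With the tool pointing down it reaches from about 0.4 to 0.85 m from the base axis. Payload 10.4 kg.
Tool frame: the origin (TCP) lies between the finger pads; the fingertips stand r.nose_length ahead of it and the grasp point (between the pads) lies 6 mm ahead of it (r.nose_length is the distance from the TCP to the fingertips, in m); z points along the fingers, x is the direction in which the jaws open and shut, and the axes are right-handed (so a half turn about z gives the same grasp; the last joint's range is limited). The gripper opens to 87 mm and grips with 3 to 60 N. Pads are 19 mm wide; open, the fingers measure 117 mm over their backs; the gripper's body (75 mm by 190 mm) begins 51 mm behind the grasp point.
Start: joints at [-1.28, 0.332, -0.065, 1.46, 0.022, 1.35, -0.088], TCP at [0.193, 0.595, 0.248] pointing down, gripper open.
Joint ranges: [-2.6, 2.6], [-0.5, 2.12], [-1.47, 1.34], [0.16, 2.42], [-1.27, 4.41], [0.06, 2.06], [-2.6, 2.6]. Speed limits (rad/s): [2.22, 2.22, 2.79, 2.79, 3.14, 3.14, 3.14].

INTERFACE

Orientations are given as a unit quaternion [x, y, z, w].
In Python, from bench import r gives the robot as it stands. The module is installed in compiled form; this text tells all that it offers.
- The arm moves only by the shell command python3 -m creep 'ROWS' [OPENING] [FORCE]. ROWS is JSON, a list of rows, each an object of numbers: "x", "y", "z": the shift along the world's x, y, z in m; "spin": the turn about the world's z in degrees. In form: [{"x": .., "y": .., "z": .., "spin": ..}, ...]. A call has 1 to 12 rows; each row is the pose to reach, as a shift and turn from the pose commanded when the call began; what a row does not reach only later rows make up. A row lasts 1/8 s, in which the tool goes at most 62.5 mm and 10.7 degrees, less where a joint would pass 70% of its speed; a pose out of reach is approached as far as the arm can. A call with a gripper value outside its range is refused whole. OPENING is the finger opening in m, from 0 to 0.087, set as the call begins (- or left out, the last holds). The fingers move at their own pace and stop on an object; FORCE is the grip in N (left out, the last holds). Time passes only in rows, so rows that repeat a pose let the fingers close. It gives the time, the measured TCP pose, the force and the opening at its end, in the units of the state.
- r.read_state(): the state, without advancing time (a new reading comes with each control period).
- r.camera(name): name is "scene" or "top"; returns a dict with "pixels" (384x512x3 uint8, blue, green, red), "z_map" (384x512 float32, m along the optical axis (not along the pixel's ray), 0 where there is no reading), "K" (3x3 intrinsics, pixels), "R" (3x3) and "t" (3): a world point X has camera coordinates R X + t. Camera axes: x right, y down, z forward; pixel columns grow to the right and rows downward; lengths in m; the calibration is good to about 2 mm. A picture is of the moment at which its call begins.
- r.close_job(): hands the job in, once; it reports no verdict.
The state is a dict: "time": time; "joint_positions": joint angles; "joint_vel": joint speeds; "joint_torque": joint torques, N m; "ee_pos": TCP position; "eef_rot": TCP orientation; "ft_force": force on the tool from outside, world axes, zero at the start; "torque": the same for the moment, N m; "width": finger opening in m.
Only numpy, scipy, OpenCV 4.12 (cv2) and the standard library are available. Lean on these libraries where they do the work, as an engineer would, in place of code of your own. Each camera call takes 0.05 s, during which the arm holds its last target. There are 200 camera calls.

TASK

Gently shut the lid of the cigar box so that its brass tab drops over the staple, then fasten it with the bent brass pin: feed the pin's tip through the eye of the staple from the box's left (+y) side and swing the pin round along its own curve, lying flat on the tab, until its shoulder bears snugly against the eye. Never push harder than a light fingertip would, for the eye was fitted by hand in thin cedar and the pin has to find its way by feel; leave the pin in place, let go, with the bottle and bar things where they stand.

Things in the scene. Friction and masses are not known exactly. Their poses are not given: they have to be found in the camera images.
- box: Wooden cigar box, fixed, 125 mm deep (x), 210 mm wide (y), walls 58 mm high. Origin: centre of its underside; -x points out of its front (towards the robot), z up. A brass staple (upright arch of 4 mm wire) stands in front of it on a bracket. With the lid shut, the top of the lid's tab round the staple is at z = 62 mm of the box, the lid's top at 68 mm.
- eye_mark (a point): Where the staple's eye should be, box axes: x = -84.5, y = 0, z = 66.5 mm (rod height on the tab) of the box. Hand-fitted: the real eye is up to 5 mm off in x and in y, shown by no listed pose; it does not yield. Opening 12 mm wide (x), passed along y; arch top z = 74 mm inside, 78 outside. Short screws: keep the pin's push on box, lid or staple under 8 N; a shoulder is snug at 3 N or more.
- lid (a joint): Angle of the lid, rad: 0 = shut, grows as it opens (starts at 0.95 to 1.3). The hinge is stiff (0.22 N m of friction): the lid stays where it is left and is shut by pushing its outer face over and down. Panel 10 mm thick, 214 mm wide, 127 mm from hinge to front face; there a 4 mm brass tab, 70 mm wide, projects 42 mm, with a 32 x 16 mm slot that drops over the staple.
- lid_hinge (a point): Middle of the hinge line, on the box's rear rim: x = 62.5, y = 0, z = 58 mm of the box; the line runs along the box's y. Its axes turn with the lid: -x runs from the hinge to the lid's front, z out of the lid's outer face, which lies 10 mm from this point along z.
- lid_front (a point): Middle of the outer front edge of the lid panel, 127 mm from the hinge and 10 mm up the lid's z; axes as lid_hinge.
- pin: The loose bent hasp pin, about 55 g, starts lying flat. Origin under the centre of its bend, in the plane of its underside; axes as pin_grip. A 9 mm round brass rod leaves the grip's -x end and after 15 mm is bent 96 deg on a radius of 30 mm (centre line) to the tip; 30 deg round the bend sits the shoulder, a brass block 16 mm wide, 14 high, 5 thick, its far face 66 deg from the tip.
- pin_grip (a point): Centre of the pin's dark wooden grip: 60 mm long (x), 16 wide (y), 22 high (z, up when flat). Undersides of grip, shoulder and rod lie in one plane, 11 mm below. +x points from the rod to the grip's free end; the bend curves to +y. Pin home: +x is turned about 124 deg anticlockwise (from above) from the box's x; tip just at the eye: about 186 deg.
- pin_tip (a point): Tip of the bent rod, on its centre line: 74.8 mm in -x, 33.1 mm in +y of pin_grip, 4.5 mm above the underside; same axes. The last 8 mm taper in two steps (6.6 mm, then 4 mm across) to a rounded end about 1 mm ahead of this point. At the eye the tip points to the box's -y.
- pin_bend (a point): Centre of the pin's bend (a point in the air): 45 mm in -x, 30 mm in +y of pin_grip, 4.5 mm above the underside; same axes. The pin goes through freely only when turned (clockwise from above) about this upright line, the line standing 30 mm straight out in front (-x of the box) of the real eye.
- rum_bottle_mid (a point): Brown rum bottle, empty, 72 mm across, 255 mm tall (point 120 mm up). To be left where it is.
- green_glass_mid (a point): Short green glass, 74 mm across, 88 mm tall (point half-way up). To be left where it is.
- shaker_tin_mid (a point): Stainless shaker tin, 86 mm across, 135 mm tall (point half-way up). To be left where it is.
- coaster_mid (a point): Silicone coaster, 96 mm across, 6 mm thick (its centre); the shaker cap stands on it. To be left where it is.
- shaker_cap_mid (a point): Stainless shaker cap, 42 mm across, 42 mm tall (point half-way up), on the coaster. To be left where it is.
- jigger_mid (a point): Stainless jigger, 44 mm across, 78 mm tall (point half-way up). To be left where it is.
There are look-alikes about, which are no part of the job. Of the things shaped like the pin, the brass one is meant.

How it is judged:
By the outcome, as a careful person would: the job done as asked, in the order asked, and still so for the second after the job is handed in, with the robot touching nothing.
It also fails if it takes over 72 s, if anything falls off the work surface, if the arm or the gripper's body presses on something with over 40 N, if the wrist force passes 120 N, or if a joint passes its speed limit or range.

## Working session

There is one attempt and no reset: what is moved stays moved. The work goes in short steps, Python scripts to look and compute and a shell command to move; the robot and the scene stay as the last step left them, time stands still between calls to the robot, and variables do not carry over. Pictures are saved under pics/ and viewed, about 8 in all and at most 12, crops included, and the job is handed in when it is done.

```bash
ls; mkdir -p pics; cat > h.py <<'E'
import numpy as np,cv2
from bench import r
def cam(n):
    c=r.camera(n); return c
def pts(c):
    z=c["z_map"].astype(float); v,u=np.mgrid[:z.shape[0],:z.shape[1]]
    K=c["K"]; P=np.stack([(u-K[0,2])/K[0,0]*z,(v-K[1,2])/K[1,1]*z,z],-1)
    return (P-c["t"])@c["R"]   # R^T (p-t)
def ray(c,u,v,h):
    K=c["K"];R=c["R"];d=R.T@np.array([(u-K[0,2])/K[0,0],(v-K[1,2])/K[1,1],1.]);o=-R.T@c["t"]
    return o+d*(h-o[2])/d[2]
def proj(c,X):
    p=c["R"]@np.asarray(X)+c["t"]; p=c["K"]@p; return p[:2]/p[2]
E
python3 - <<'E'
from h import *
for n in("scene","top"):
    c=cam(n); np.savez(f"pics/{n}0.npz",**{k:c[k] for k in c})
    cv2.imwrite(f"pics/{n}0.png",cv2.resize(c["pixels"],(800,600),interpolation=cv2.INTER_CUBIC)); print(n,c["K"].round(1).tolist(),(-c["R"].T@c["t"]).round(3),c["R"].round(2).tolist())
s=r.read_state();print(s,r.nose_length)
E
```

```text
pics
scene [[379.9, 0.0, 256.4], [0.0, 379.9, 190.3], [0.0, 0.0, 1.0]] [1.201 0.427 0.78 ] [[-0.55, 0.83, 0.01], [0.51, 0.35, -0.78], [-0.66, -0.43, -0.62]]
top [[471.4, 0.0, 260.1], [0.0, 471.4, 198.4], [0.0, 0.0, 1.0]] [ 0.437 -0.039  1.365] [[0.01, -1.0, -0.0], [-1.0, -0.01, -0.04], [0.04, 0.0, -1.0]]
{'time': 0.1, 'joint_positions': array([-1.27960908,  0.33284529, -0.06467507,  1.46082605,  0.02160454,
        1.34987488, -0.08848512]), 'joint_vel': array([ 8.35325145e-05, -1.87677184e-03, -4.24151182e-04, -2.74686957e-03,
       -3.16390787e-04,  1.51442838e-03, -1.01489808e-03]), 'joint_torque': array([ 1.45573904e-03, -6.24544930e+01,  2.45510519e-02, -3.90716207e+01,
       -6.13991381e-02,  3.65198334e-02,  8.53616075e-05]), 'ee_pos': array([0.19283988, 0.59419756, 0.24682547]), 'eef_rot': array([ 8.08904291e-01,  5.87940008e-01, -4.88679854e-04,  3.96204089e-04]), 'ft_force': array([-0.76736946,  0.55153893, -0.4444393 ]), 'torque': array([0.02453096, 0.0166289 , 0.03063789]), 'width': 0.08681245115946429} 0.025
```

View pics/scene0.png

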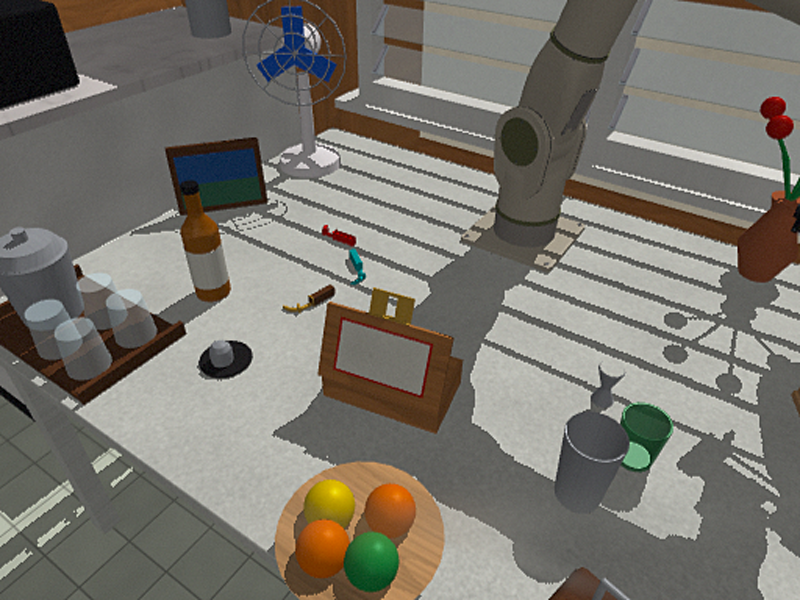

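View pics/top0.png

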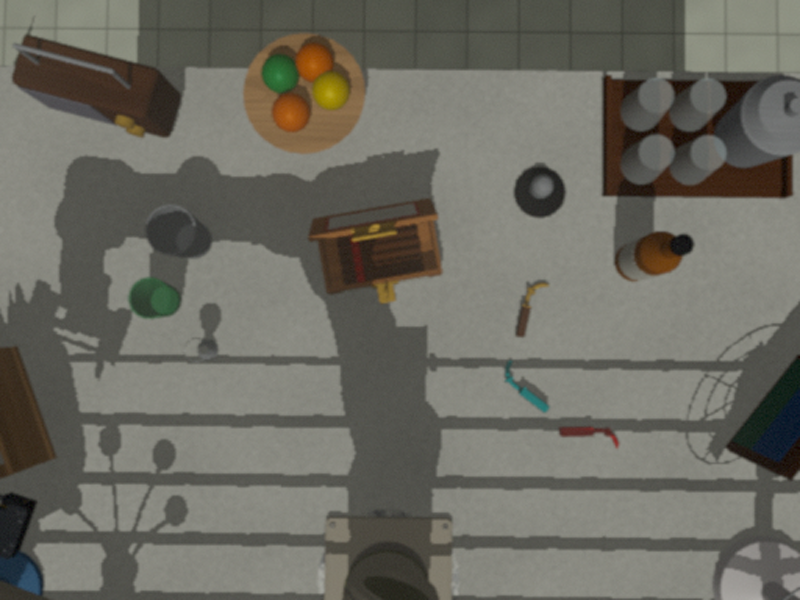

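The brass pin with the dark grip is at top view (528,308) and scene (315,298). The look-alikes are teal at (525,388) and red at (590,433) in the top view. The box is at top (375,250) with its lid open and the staple at (386,291). I'll enlarge the pin and box next.

```bash
python3 - <<'E'
from h import *
T=dict(np.load("pics/top0.npz"));S=dict(np.load("pics/scene0.npz"))
def crop(c,u0,v0,w,h): return cv2.resize(c["pixels"][v0:v0+h,u0:u0+w],(400,300),interpolation=cv2.INTER_CUBIC)
m=np.vstack([np.hstack([crop(T,190,120,100,75),crop(T,320,170,48,36)]),np.hstack([crop(S,195,175,108,81),crop(S,176,176,48,36)])])
cv2.imwrite("pics/m1.png",m)
P=pts(T); hs=P[...,2]
# box rim points
w=(P[...,0]>.4)&(P[...,0]<.75)&(abs(P[...,1]-.0)<.2)
for lo,hi in((.05,.066),(.066,.09),(.12,.2)):
    k=w&(hs>lo)&(hs<hi); q=P[k]; v,u=np.nonzero(k); print(lo,k.sum(),q.min(0).round(3),q.max(0).round(3),u.min(),u.max(),v.min(),v.max())
print(P[300:302,200:203].round(4).tolist())
for c,n in((T,"t"),(S,"s")):
    Q=pts(c); hsv=cv2.cvtColor(c["pixels"],cv2.COLOR_BGR2HSV)
    k=(abs(Q[...,0]-.45)<.12)&(abs(Q[...,1]+.25)<.1)&(Q[...,2]>.006)
    print(n,k.sum(),Q[k].min(0).round(3),Q[k].max(0).round(3),[a.min() for a in np.nonzero(k)],[a.max() for a in np.nonzero(k)])
E
```

```text
0.05 468 [ 0.506 -0.095  0.05 ] [0.691 0.136 0.066] 200 283 127 193
0.066 163 [ 0.514 -0.074  0.066] [0.69  0.135 0.09 ] 200 276 127 190
0.12 809 [ 0.597 -0.082  0.12 ] [0.666 0.131 0.2  ] 198 280 132 154
[[[0.2007, 0.1365, 0.0049], [0.1996, 0.1344, -0.0014], [0.1995, 0.1316, -0.0022]], [[0.1976, 0.1366, 0.0036], [0.1984, 0.1332, 0.008], [0.1973, 0.1311, 0.0014]]]
t 445 [ 0.332 -0.349  0.006] [ 0.567 -0.151  0.03 ] [np.int64(174), np.int64(301)] [np.int64(256), np.int64(370)]
s 227 [ 0.33  -0.281  0.006] [ 0.548 -0.21   0.025] [np.int64(162), np.int64(182)] [np.int64(198), np.int64(233)]
```

View pics/m1.png

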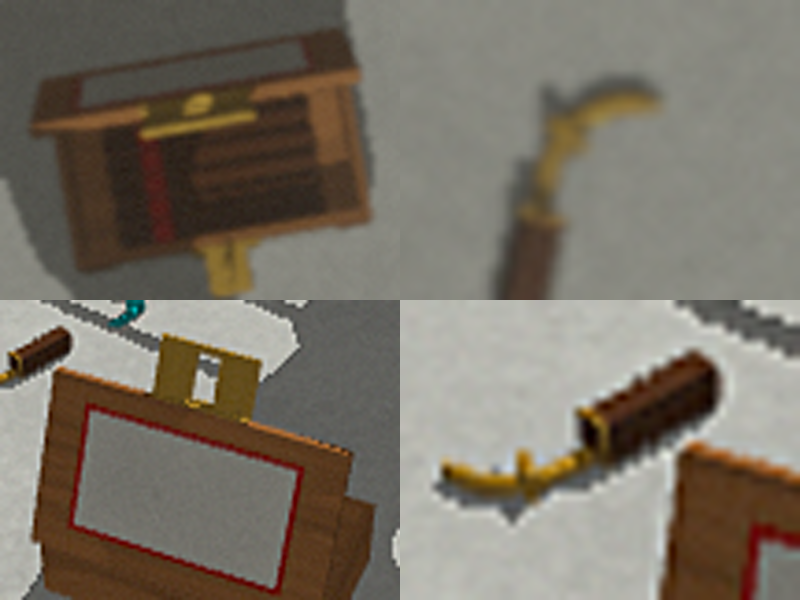

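The crop confirms it: brass rod, shoulder block and dark grip at top native (337,183). The bend points to image right (world −y). Next I'll measure the box pose from the lid plane and edges, and the pin pose.

```bash
python3 - <<'E'
from h import *
T=dict(np.load("pics/top0.npz"));S=dict(np.load("pics/scene0.npz"))
P=pts(S)
# lid panel: scene native crop offset (195,175), scale 400/108
s=108/400
poly=np.array([[70,395],[335,460],[290,580],[55,520]],float)*s+[195,175]-[0,300*s]
m=np.zeros(P.shape[:2],np.uint8);cv2.fillPoly(m,[poly.round().astype(int)],1)
q=P[(m>0)&(S["z_map"]>0)]
for _ in range(3):
    c=q.mean(0);n=np.linalg.svd(q-c)[2][2]; n*=np.sign(n[0]); d=(q-c)@n; q=q[abs(d)<2.5*d.std()]
print("lid n",n.round(3),"rms",d.std().round(4),len(q),"c",c.round(3))
th=np.arctan2(n[1],n[0]); a=np.arctan2(np.hypot(n[0],n[1]),n[2]); print("yaw",np.degrees(th).round(2),"lid",a.round(3))
bx=np.array([np.cos(th),np.sin(th)]);by=np.array([-bx[1],bx[0]])
# hinge: n.(X-c)=-0.010 at z=.058 => along bx
hx=((n@c-.010)-n[2]*.058)/np.hypot(n[0],n[1]); print("hinge along bx",hx.round(4))
# lateral extents: scene points on lid plane
Tw=pts(S); k=abs((Tw-c)@n)<.006; k&=(Tw[...,2]>.07)&(abs(Tw[...,:2]@by-c[:2]@by)<.16)&(Tw[...,2]<.16)
yy=Tw[k][:,:2]@by; print("lid y extents",np.percentile(yy,[0,.5,1,99,99.5,100]).round(4))
# top: rim
Q=pts(T);X=Q[...,:2]@bx;Y=Q[...,:2]@by;z=Q[...,2]
yc=(np.percentile(yy,.5)+np.percentile(yy,99.5))/2
k=(abs(z-.058)<.006)&(X>hx-.135)&(X<hx-.02)&(abs(Y-yc)<.13); print("rim x,y",np.percentile(X[k],[1,99]).round(4),np.percentile(Y[k],[1,99]).round(4))
# staple & bracket brass
hsv=cv2.cvtColor(T["pixels"],cv2.COLOR_BGR2HSV)
br=cv2.inRange(hsv,(15,110,70),(35,255,255))>0
k=br&(X<hx-.12)&(X>hx-.19)&(abs(Y-yc)<.05); v,u=np.nonzero(k); print("brass",k.sum(),u.min(),u.max(),v.min(),v.max(),"z",np.percentile(z[k],[5,50,95]).round(3))
for h in (.062,.076):
    R_=np.array([ray(T,a_,b_,h)[:2] for a_,b_ in zip(u,v)]); print(h,"x",(R_@bx-hx+.0625).min().round(4),(R_@bx-hx+.0625).max().round(4),"y",(R_@by-yc).min().round(4),(R_@by-yc).max().round(4))
ctr=bx*(hx-.0625)+by*yc;print("box ctr",ctr.round(4))
# pin
for c_,nm in((T,"T"),(S,"S")):
    g=cv2.cvtColor(c_["pixels"],cv2.COLOR_BGR2HSV)
    Q=pts(c_);w=(abs(Q[...,0]-.49)<.1)&(abs(Q[...,1]+.25)<.09)
    wood=(cv2.inRange(g,(0,60,20),(14,255,140))>0)|(cv2.inRange(g,(172,60,20),(180,255,140))>0); wood&=w
    b=(cv2.inRange(g,(14,90,60),(40,255,255))>0)&w
    for mm,name in((wood,"wood"),(b,"brass")):
        n_,lab,st,ce=cv2.connectedComponentsWithStats(mm.astype(np.uint8));i=1+np.argmax(st[1:,4]);print(nm,name,st[i],ce[i].round(2))
        v,u=np.nonzero(lab==i); h=.022 if name=="wood" and nm=="T" else .0045
        W=np.array([ray(c_,a_,b_,h)[:2] for a_,b_ in zip(u,v)]);rect=cv2.minAreaRect((W*1000).astype(np.float32));print(" rect mm",np.round(rect[0],1),np.round(rect[1],1),round(rect[2],1))
        if name=="wood":
            ev=np.linalg.svd(W-W.mean(0))[2][0]; print(" yaw",np.degrees(np.arctan2(ev[1],ev[0])).round(1),W.mean(0).round(4))
E
```

```text
lid n [0.905 0.169 0.39 ] rms 0.0014 2390 c [0.645 0.036 0.128]
yaw 10.57 lid 1.17
hinge along bx 0.6597
lid y extents [-0.1937 -0.1923 -0.1907  0.0191  0.0198  0.0204]
rim x,y [0.5282 0.6258] [-0.1965  0.0128]
brass 171 237 261 176 193 z [0.045 0.051 0.071]
0.062 x -0.0991 -0.0582 y -0.0489 0.0195
0.076 x -0.0999 -0.0594 y -0.0487 0.0189
box ctr [0.6029 0.0247]
T wood [331 197   7  18  81] [334.16 205.8 ]
 rect mm [ 475.3 -243.1] [13.4 50.9] 79.0
 yaw 168.9 [ 0.4744 -0.2433]
T brass [334 181  17  19  72] [340.4  187.47]
 rect mm [ 525.2 -261.4] [23.4 67.9] 51.8
S wood [199 182  15  13 101] [206.55 187.85]
 rect mm [ 466.1 -247.6] [34.9 64.2] 75.2
 yaw 3.8 [ 0.4659 -0.2467]
S brass [181 189  21  11  70] [191.5  195.79]
 rect mm [ 521.4 -262. ] [37.3 67.3] 67.5
```

```bash
python3 -m creep '[{"z":0.05,"spin":10},{"x":0.06,"y":-0.05,"z":0.06,"spin":20},{"x":0.11,"y":-0.09,"z":0.06,"spin":28.5},{"x":0.15,"y":-0.14,"z":0.06,"spin":28.5},{"x":0.2,"y":-0.18,"z":0.06,"spin":28.5},{"x":0.25,"y":-0.22,"z":0.06,"spin":28.5},{"x":0.29,"y":-0.26,"z":0.06,"spin":28.5},{"x":0.33,"y":-0.31,"z":0.06,"spin":28.5},{"x":0.37,"y":-0.36,"z":0.06,"spin":28.5},{"x":0.41,"y":-0.41,"z":0.06,"spin":28.5},{"x":0.45,"y":-0.46,"z":0.06,"spin":28.5},{"x":0.48,"y":-0.51,"z":0.06,"spin":28.5}]' 0 10
```

```text
invalid input at $[0]: expected keys x, y, z, spin
```

```bash
python3 -m creep '[{"x":0,"y":0,"z":0.05,"spin":10},{"x":0.05,"y":-0.04,"z":0.06,"spin":20},{"x":0.1,"y":-0.08,"z":0.06,"spin":28.5},{"x":0.15,"y":-0.12,"z":0.06,"spin":28.5},{"x":0.2,"y":-0.16,"z":0.06,"spin":28.5},{"x":0.25,"y":-0.2,"z":0.06,"spin":28.5},{"x":0.29,"y":-0.24,"z":0.06,"spin":28.5},{"x":0.33,"y":-0.29,"z":0.06,"spin":28.5},{"x":0.37,"y":-0.34,"z":0.06,"spin":28.5},{"x":0.41,"y":-0.39,"z":0.06,"spin":28.5},{"x":0.45,"y":-0.44,"z":0.06,"spin":28.5},{"x":0.49,"y":-0.49,"z":0.06,"spin":28.5}]' 0 10
```

```text
time: 1.6
ee_pos: [0.6775, 0.1109, 0.3073]
eef_rot: [0.639, 0.769, -0.0, -0.0]
ft_force: [0.3, 1.6, -0.3]
width: 0.0003
```

```bash
python3 -m creep '[{"x":0,"y":-0.05,"z":0,"spin":0},{"x":0,"y":-0.066,"z":-0.03,"spin":0},{"x":0,"y":-0.066,"z":-0.08,"spin":0},{"x":0,"y":-0.066,"z":-0.119,"spin":0},{"x":0,"y":-0.066,"z":-0.119,"spin":0},{"x":-0.015,"y":-0.068,"z":-0.119,"spin":0},{"x":-0.015,"y":-0.068,"z":-0.119,"spin":0}]'
python3 - <<'E'
from h import *
import numpy as np
s=r.read_state(); p=s["ee_pos"];print(p)
th=np.radians(10.57);bx=np.array([np.cos(th),np.sin(th)]);H=np.array([.6643,.0362]);d=.11
for a in [1.17,1.1,1.0,.9,.8,.7,.6,.5,.4,.3,.2,.12,.06,0]:
    e=H+bx*(-d*np.cos(a)+.01*np.sin(a)+.0095); z=.058+d*np.sin(a)+.01*np.cos(a)+.025
    print(a,(np.r_[e,z]-p).round(4))
E
```

```text
time: 2.48
ee_pos: [0.6621, 0.0443, 0.1909]
eef_rot: [0.639, 0.769, 0.001, 0.001]
ft_force: [0.4, -0.2, -0.1]
width: 0.0007
[0.6621068  0.04427656 0.19088355]
1.17 [-0.0216 -0.0125 -0.0027]
1.1 [-0.0288 -0.0139 -0.0053]
1.0 [-0.0386 -0.0157 -0.0099]
0.9 [-0.048  -0.0174 -0.0155]
0.8 [-0.0568 -0.0191 -0.022 ]
0.7 [-0.0648 -0.0206 -0.0294]
0.6 [-0.0722 -0.022  -0.0375]
0.5 [-0.0787 -0.0232 -0.0464]
0.4 [-0.0842 -0.0242 -0.0558]
0.3 [-0.0889 -0.0251 -0.0658]
0.2 [-0.0925 -0.0257 -0.0762]
0.12 [-0.0946 -0.0261 -0.0848]
0.06 [-0.0958 -0.0264 -0.0913]
0 [-0.0966 -0.0265 -0.0979]
```

```bash
python3 -m creep '[{"x":-0.011,"y":-0.006,"z":-0.001,"spin":0},{"x":-0.02,"y":-0.012,"z":-0.003,"spin":0},{"x":-0.027,"y":-0.013,"z":-0.005,"spin":0},{"x":-0.033,"y":-0.015,"z":-0.007,"spin":0},{"x":-0.039,"y":-0.016,"z":-0.01,"spin":0},{"x":-0.045,"y":-0.017,"z":-0.0135,"spin":0},{"x":-0.051,"y":-0.018,"z":-0.018,"spin":0},{"x":-0.057,"y":-0.019,"z":-0.022,"spin":0},{"x":-0.062,"y":-0.02,"z":-0.027,"spin":0},{"x":-0.067,"y":-0.021,"z":-0.032,"spin":0},{"x":-0.072,"y":-0.022,"z":-0.0375,"spin":0},{"x":-0.076,"y":-0.023,"z":-0.043,"spin":0}]'
```

```text
time: 3.98
ee_pos: [0.5853, 0.0215, 0.1451]
eef_rot: [0.639, 0.769, 0.0, -0.0]
ft_force: [1.0, 1.1, -0.0]
width: 0.0006
```

```bash
python3 -m creep '[{"x":-0.003,"y":-0.001,"z":-0.005,"spin":0},{"x":-0.006,"y":-0.001,"z":-0.009,"spin":0},{"x":-0.008,"y":-0.001,"z":-0.013,"spin":0},{"x":-0.011,"y":-0.002,"z":-0.018,"spin":0},{"x":-0.013,"y":-0.002,"z":-0.023,"spin":0},{"x":-0.015,"y":-0.003,"z":-0.028,"spin":0},{"x":-0.0165,"y":-0.003,"z":-0.033,"spin":0},{"x":-0.018,"y":-0.003,"z":-0.037,"spin":0},{"x":-0.019,"y":-0.003,"z":-0.041,"spin":0},{"x":-0.019,"y":-0.003,"z":-0.045,"spin":0},{"x":-0.019,"y":-0.003,"z":-0.048,"spin":0}]'
```

```text
time: 5.35
ee_pos: [0.5664, 0.0184, 0.0972]
eef_rot: [0.639, 0.769, -0.0, -0.0]
ft_force: [-0.1, 0.1, 1.7]
width: 0.0005
```

```bash
python3 -m creep '[{"x":0,"y":0,"z":-0.002,"spin":0},{"x":0,"y":0,"z":-0.004,"spin":0},{"x":0,"y":0,"z":-0.005,"spin":0}]'
```

```text
time: 5.72
ee_pos: [0.5667, 0.0184, 0.0933]
eef_rot: [0.639, 0.769, 0.0, -0.0]
ft_force: [-6.5, 0.0, 16.1]
width: 0.0007
```

```bash
python3 -m creep '[{"x":0.002,"y":0,"z":0.02,"spin":0},{"x":0.0,"y":-0.02,"z":0.08,"spin":-10},{"x":-0.03,"y":-0.06,"z":0.12,"spin":-20},{"x":-0.07,"y":-0.1,"z":0.13,"spin":-22},{"x":-0.09,"y":-0.15,"z":0.13,"spin":-22},{"x":-0.095,"y":-0.2,"z":0.13,"spin":-22},{"x":-0.1,"y":-0.25,"z":0.13,"spin":-22},{"x":-0.1,"y":-0.26,"z":0.13,"spin":-22}]' 0.05 15
python3 - <<'E'
from h import *
for n in("scene","top"):
    c=cam(n); np.savez(f"pics/{n}1.npz",**{k:c[k] for k in c})
T=dict(np.load("pics/top1.npz"));S=dict(np.load("pics/scene1.npz"))
def crop(c,u0,v0,w,h): return cv2.resize(c["pixels"][v0:v0+h,u0:u0+w],(400,300),interpolation=cv2.INTER_CUBIC)
m=np.vstack([np.hstack([crop(T,190,120,100,75),crop(T,226,168,40,30)]),np.hstack([crop(S,195,155,108,81),crop(S,226,172,40,30)])])
cv2.imwrite("pics/m2.png",m)
for c in(T,S):
  print([proj(c,np.r_[np.array([.6029,.0247])+(-.0845)*np.array([.983,.1834]),z]).round(1) for z in (.062,.078)])
E
```

```text
time: 6.72
ee_pos: [0.4655, -0.2452, 0.2228]
eef_rot: [0.776, 0.631, -0.0, 0.001]
ft_force: [-0.3, 0.8, -0.0]
width: 0.0499
[array([245.2, 188. ]), array([245. , 187.6])]
[array([263.4, 213.3]), array([263.5, 209. ])]
```

View pics/m2.png

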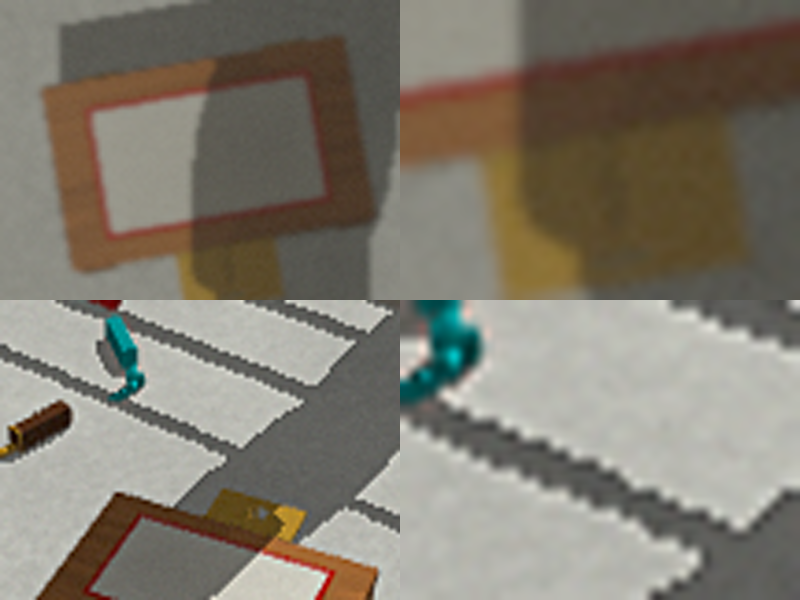

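```bash
python3 - <<'E'
from h import *
T=dict(np.load("pics/top1.npz"));S=dict(np.load("pics/scene1.npz"))
import sys
for c,nm in((T,"T"),(S,"S")):
    Q=pts(c); z=Q[...,2]
    for name,cx in (("lid",0),):
        k=((z>.055)&(z<.085)&(abs(Q[...,0]-.6)<.16)&(abs(Q[...,1]-.02)<.16)).astype(np.uint8)
        k=cv2.morphologyEx(k,cv2.MORPH_OPEN,np.ones((3,3),np.uint8))
        lid=cv2.morphologyEx(k,cv2.MORPH_OPEN,cv2.getStructuringElement(cv2.MORPH_ELLIPSE,(31,31) if nm=="T" else (27,27)))
        cs,_=cv2.findContours(cv2.resize(lid,None,fx=1,fy=1),cv2.RETR_EXTERNAL,cv2.CHAIN_APPROX_NONE);cc=max(cs,key=cv2.contourArea)[:,0]
        W=np.array([ray(c,a,b,.068)[:2] for a,b in cc]);rc=cv2.minAreaRect((W*1000).astype(np.float32));print(nm,np.round(rc[0],1),np.round(rc[1],1),round(rc[2],2),"zmed",np.median(z[lid>0]).round(4))
# white panel/red border via colour: red frame in top
for c,nm in((T,"T"),(S,"S")):
    g=cv2.cvtColor(c["pixels"],cv2.COLOR_BGR2HSV);Q=pts(c)
    rd=((g[...,0]<6)|(g[...,0]>172))&(g[...,1]>120)&(abs(Q[...,0]-.6)<.12)&(abs(Q[...,1]-.02)<.14)
    v,u=np.nonzero(rd);W=np.array([ray(c,a,b,.068)[:2] for a,b in zip(u,v)]);rc=cv2.minAreaRect((W*1000).astype(np.float32));print("red",nm,len(u),np.round(rc[0],1),np.round(rc[1],1),round(rc[2],2))
def crop(c,u0,v0,w,h): 
    i=c["pixels"][v0:v0+h,u0:u0+w].astype(float); i=np.clip(i*1.6,0,255).astype(np.uint8)
    return cv2.resize(i,(400,300),interpolation=cv2.INTER_CUBIC)
m=np.vstack([np.hstack([crop(T,226,176,40,30),crop(S,246,197,40,30)]),np.hstack([crop(T,236,178,20,15),crop(S,256,204,20,15)])])
cv2.imwrite("pics/m3.png",m)
E
```

```text
T [610.7  -3.8] [123.5 165.9] 12.6 zmed 0.0685Traceback (most recent call last):
  File "<stdin>", line 10, in <module>
ValueError: max() iterable argument is empty
```

```bash
python3 - <<'E'
from h import *
T=dict(np.load("pics/top1.npz"));S=dict(np.load("pics/scene1.npz"))
for c,nm in((T,"T"),(S,"S")):
    g=cv2.cvtColor(c["pixels"],cv2.COLOR_BGR2HSV);Q=pts(c); reg=(abs(Q[...,0]-.6)<.1)&(abs(Q[...,1]-.02)<.13)&(Q[...,2]>.05)
    rd=((g[...,0]<5)|(g[...,0]>172))&(g[...,1]>110)&reg
    v,u=np.nonzero(rd);W=np.array([ray(c,a,b,.068)[:2] for a,b in zip(u,v)]);rc=cv2.minAreaRect((W*1000).astype(np.float32));print("red",nm,len(u),np.round(rc[0],1),np.round(rc[1],1),round(rc[2],2))
    # saturated lid (wood+red) outline
    k=((g[...,1]>70)&reg&((g[...,0]<17)|(g[...,0]>172))).astype(np.uint8)
    cs,_=cv2.findContours(k,cv2.RETR_EXTERNAL,cv2.CHAIN_APPROX_NONE);cc=max(cs,key=cv2.contourArea)[:,0]
    W=np.array([ray(c,a,b,.068)[:2] for a,b in cc]);rc=cv2.minAreaRect((W*1000).astype(np.float32));print("wood",nm,np.round(rc[0],1),np.round(rc[1],1),round(rc[2],2))
    # tab
    y=((g[...,0]>=17)&(g[...,0]<36)&(g[...,1]>90)&(abs(Q[...,0]-.5)<.06)&(abs(Q[...,1]-.01)<.08)).astype(np.uint8)
    cs,_=cv2.findContours(y,cv2.RETR_EXTERNAL,cv2.CHAIN_APPROX_NONE);cc=max(cs,key=cv2.contourArea)[:,0]
    W=np.array([ray(c,a,b,.062)[:2] for a,b in cc]);rc=cv2.minAreaRect((W*1000).astype(np.float32));print("tab",nm,np.round(rc[0],1),np.round(rc[1],1),round(rc[2],2))
def crop(c,u0,v0,w,h): 
    i=c["pixels"][v0:v0+h,u0:u0+w].astype(float); i=np.clip(i*1.6,0,255).astype(np.uint8)
    return cv2.resize(i,(400,300),interpolation=cv2.INTER_CUBIC)
m=np.vstack([np.hstack([crop(T,226,176,40,30),crop(S,246,197,40,30)]),np.hstack([crop(T,236,178,20,15),crop(S,256,204,20,15)])])
cv2.imwrite("pics/m3.png",m)
E
```

```text
red T 11 [599.8  27.2] [ 91.  139.7] 12.01
wood T [603.   20.1] [132.2 211.4] 10.38
tab T [520.    4.1] [42.9 68.6] 10.98
red S 173 [601.5  22.9] [ 93.  157.6] 11.33
wood S [610.5  27.7] [142.1 214.9] 10.52
tab S [517.2   7.5] [37.  72.6] 10.13
```

View pics/m3.png

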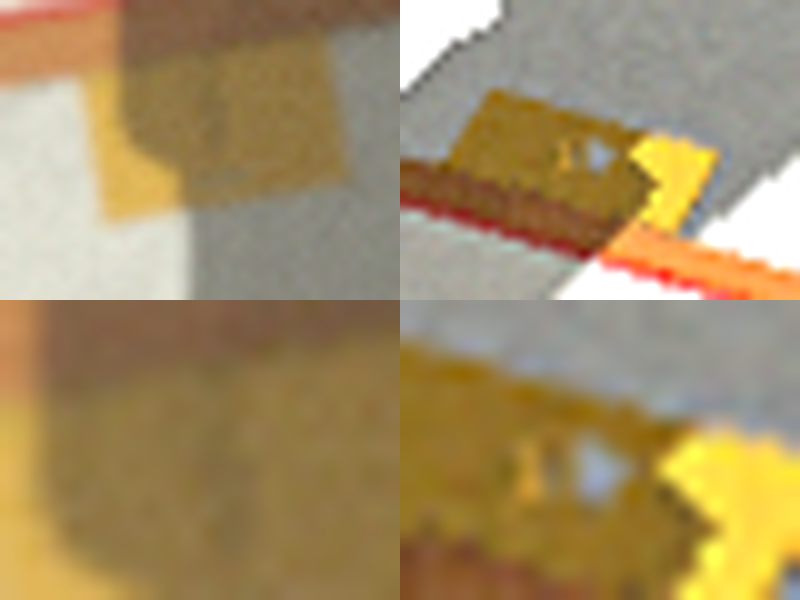

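The lid is shut and the tab lies flat, with the slot and staple near scene native (264,212). I'll use depth to locate the arch, then refine the pin pose.

```bash
python3 - <<'E'
from h import *
T=dict(np.load("pics/top1.npz"));T0=dict(np.load("pics/top0.npz"));S=dict(np.load("pics/scene1.npz"))
th=np.radians(10.6);bx=np.array([np.cos(th),np.sin(th)]);by=np.array([-bx[1],bx[0]]);B=np.array([.6032,.022])
np.set_printoptions(linewidth=200)
zs=[pts(cam("top"))[...,2] for _ in range(8)]; print("top z mm"); print((np.median(zs,0)[178:196,236:258]*1000).round(0).astype(int))
zs=[pts(cam("scene")) for _ in range(8)]; Q=np.median(zs,0); print((Q[202:220,254:276,2]*1000).round(0).astype(int))
k=(Q[...,2]>.0675)&(Q[...,2]<.09); L=np.stack([(Q[...,:2]-B)@bx,(Q[...,:2]-B)@by,Q[...,2]],-1)
k&=(abs(L[...,0]+.0845)<.02)&(abs(L[...,1])<.03)
for v,u in zip(*np.nonzero(k)): print(u,v,(L[v,u]*1000).round(1),S["pixels"][v,u])
print("slot proj",[[proj(c,np.r_[B+bx*a+by*b,.062]).round(1).tolist() for a,b in((-.1005,-.008),(-.1005,.008),(-.0685,.008),(-.0685,-.008))] for c in(T,S)])
E
```

```text
top z mm
[[70 67 67 68 69 68 67 68 69 68 69 70 68 66 69 67 68 68 69 69 67 70]
 [68 68 70 67 67 68 69 68 69 68 70 67 67 68 68 69 67 67 68 65 68 67]
 [66 69 70 68 68 67 69 70 68 68 68 67 69 68 66 70 69 67 68 65 66 63]
 [67 66 68 69 69 68 69 67 66 67 69 69 69 69 65 61 64 63 64 63 62 62]
 [66 67 66 66 71 68 68 69 65 63 62 61 61 60 62 61 63 61 62 62 61 62]
 [70 67 67 60 62 62 63 63 50 51 51 52 50 51 62 62 62 62 62 63 65 60]
 [61 65 61 60 63 61 62 62 52 51 74 75 51 49 60 65 62 63 61 62 61 64]
 [61 63 62 63 62 62 60 62 48 49 76 76 50 48 63 61 62 61 61 61 63 62]
 [62 59 62 62 63 61 62 61 58 50 49 78 50 48 62 63 61 61 62 64 63 63]
 [61 62 62 61 64 62 60 61 63 50 50 79 51 52 51 61 61 62 61 63 63 60]
 [61 62 63 62 61 62 63 61 63 50 52 76 76 51 51 63 62 62 63 63 62 65]
 [63 64 64 63 62 63 62 63 60 49 49 73 72 49 51 63 62 61 64 63 62 61]
 [61 61 63 61 64 64 63 62 63 51 50 48 68 51 47 62 62 63 63 63 61 60]
 [61 63 62 62 63 64 63 62 62 50 50 51 50 51 51 63 62 61 62 64 64 62]
 [62 62 61 63 61 63 62 61 63 60 51 52 50 53 51 61 63 64 63 62 61 61]
 [63 62 62 63 62 62 64 61 61 63 51 50 50 46 -1 -1 63 66 
[... 1512 characters left out ...]
3]
263 211 [-78.6   3.6  75.6] [24 64 85]
264 211 [-87.9   3.   67.8] [47 80 98]
262 212 [-74.4   2.3  74.8] [ 32  89 115]
251 213 [-65.3 -27.1  67.8] [14 68 90]
261 213 [-73.1  -0.1  71.3] [25 72 94]
262 213 [-72.9   3.   72.5] [ 34  95 127]
254 214 [-65.2 -17.9  67.6] [29 74 95]
261 214 [-71.7   0.6  68.9] [ 28  78 101]
262 214 [-72.8   3.1  69. ] [21 72 94]
257 215 [-64.8  -8.6  67.5] [24 59 78]
258 215 [-65.8  -6.   67.6] [24 73 94]
261 216 [-65.3   3.2  67.6] [27 74 96]
264 217 [-64.8  12.4  67.8] [29 75 95]
268 218 [-65.2  24.1  68. ] [26 69 87]
slot proj [[[250.0, 193.1], [244.3, 194.1], [242.4, 182.7], [248.0, 181.7]], [[262.0, 208.8], [267.2, 210.3], [263.0, 217.3], [257.7, 215.7]]]
```

```bash
python3 - <<'E'
from h import *
T=dict(np.load("pics/top0.npz"));S=dict(np.load("pics/scene1.npz"));T1=dict(np.load("pics/top1.npz"))
print("eye top",[ray(T1,247.1,187,z).round(4) for z in(.0665,.076)])
for c,nm in((T,"T"),(S,"S")):
    Q=pts(c); g=cv2.cvtColor(c["pixels"],cv2.COLOR_BGR2HSV)
    w=(abs(Q[...,0]-.49)<.08)&(abs(Q[...,1]+.25)<.06)
    k=w&(Q[...,2]>.016)&(Q[...,2]<.03); q=Q[k][:,:2]; n_,lab,st,ce=cv2.connectedComponentsWithStats(k.astype(np.uint8),connectivity=8);i=1+np.argmax(st[1:,4]); q=Q[lab==i]; v,u=np.nonzero(lab==i)
    q2=np.array([ray(c,a,b,.022)[:2] for a,b in zip(u,v)]) 
    ev=np.linalg.svd(q2-q2.mean(0))[2][0];rc=cv2.minAreaRect((q2*1000).astype(np.float32))
    print(nm,len(q),q.mean(0).round(4),"yaw",np.degrees(np.arctan2(ev[1],ev[0])).round(1),np.round(rc[0],1),np.round(rc[1],1),round(rc[2],1))
    b=w&(cv2.inRange(g,(14,90,60),(40,255,255))>0); v,u=np.nonzero(b)
    if nm=="T":
        W=np.array([ray(c,a,bb,.008)[:2] for a,bb in zip(u,v)]); print("brass: tip candidates min y",W[W[:,1].argsort()[:4]].round(4).tolist(),"max x",W[W[:,0].argsort()[-4:]].round(4).tolist(),"start(min x)",W[W[:,0].argsort()[:4]].round(4).tolist())
p=np.array([.4745,-.2435]);
for yw in(166,169,172):
    a=np.radians(yw);x=np.array([np.cos(a),np.sin(a)]);y=np.array([-x[1],x[0]]);print(yw,"tip",(p-x*.0748+y*.0331).round(4),"bend",(p-x*.045+y*.03).round(4))
s=r.read_state();print(s["ee_pos"],s["eef_rot"],np.degrees(2*np.arctan2(s["eef_rot"][1],s["eef_rot"][0])),s["joint_positions"].round(2))
E
```

```text
eye top [array([0.5223, 0.0038, 0.0665]), array([0.5217, 0.0035, 0.076 ])]
T 119 [ 0.4768 -0.2456  0.0223] yaw 168.1 [ 476.8 -245.5] [17.  59.4] 77.8
brass: tip candidates min y [[0.544, -0.2907], [0.544, -0.2878], [0.5468, -0.2878], [0.541, -0.285]] max x [[0.5467, -0.2792], [0.5468, -0.282], [0.5468, -0.2849], [0.5468, -0.2878]] start(min x) [[0.457, -0.2451], [0.4599, -0.2451], [0.4685, -0.2479], [0.4742, -0.2421]]
S 73 [ 0.4808 -0.2395  0.0204] yaw -11.6 [ 480.9 -237.2] [19.  61.9] 76.0
166 tip [ 0.5391 -0.2937] bend [ 0.5109 -0.2835]
169 tip [ 0.5416 -0.2903] bend [ 0.5129 -0.2815]
172 tip [ 0.544  -0.2867] bend [ 0.5149 -0.2795]
[ 0.46660216 -0.24160947  0.22257522] [ 7.74283629e-01  6.32838730e-01  3.25970734e-05 -5.45457106e-05] 78.51974176363537 [-0.1   0.13  0.54  1.78 -0.07  1.25  1.83]
```

```bash
python3 -m creep '[{"x":0.0115,"y":-0.0015,"z":-0.06,"spin":-0.4},{"x":0.0115,"y":-0.0015,"z":-0.12,"spin":-0.4},{"x":0.0115,"y":-0.0015,"z":-0.16,"spin":-0.4},{"x":0.0115,"y":-0.0015,"z":-0.18,"spin":-0.4},{"x":0.0115,"y":-0.0015,"z":-0.191,"spin":-0.4},{"x":0.0115,"y":-0.0015,"z":-0.191,"spin":-0.4}]'
```

```text
time: 8.38
ee_pos: [0.478, -0.2431, 0.0314]
eef_rot: [0.776, 0.63, -0.0, -0.0]
ft_force: [0.1, -0.8, 0.5]
width: 0.0503
```

```bash
python3 -m creep '[{"x":0,"y":0,"z":-0.001,"spin":0},{"x":0,"y":0,"z":-0.001,"spin":0},{"x":0,"y":0,"z":-0.001,"spin":0},{"x":0,"y":0,"z":-0.001,"spin":0},{"x":0,"y":0,"z":0.04,"spin":0},{"x":0,"y":0,"z":0.09,"spin":0},{"x":0,"y":0,"z":0.1,"spin":0}]' 0.0 50
python3 - <<'E'
from h import *
s=r.read_state();p=s["ee_pos"];yt=np.degrees(2*np.arctan2(s["eef_rot"][1],s["eef_rot"][0]));print(p,yt)
# plan: bend centre over point 30mm in front of eye
th=10.6;bx=np.array([np.cos(np.radians(th)),np.sin(np.radians(th))]);by=np.array([-bx[1],bx[0]])
eye=np.array([.522,.0045]);C=eye-.03*bx
for a in(186,195,200):
    w=np.radians(a+th);x=np.array([np.cos(w),np.sin(w)]);y=np.array([-x[1],x[0]])
    print(a,"grip world",(C+.045*x-.03*y).round(4),"tool yaw",a+th-90)
E
```

```text
time: 9.25
ee_pos: [0.4796, -0.2439, 0.1347]
eef_rot: [0.777, 0.63, 0.002, 0.002]
ft_force: [-0.2, 0.8, -1.1]
width: 0.0157
[ 0.47957114 -0.24387048  0.13471183] 78.10674709563469
186 grip world [0.4408 0.0149] tool yaw 106.6
195 grip world [0.439  0.0066] tool yaw 115.6
200 grip world [0.4385 0.0019] tool yaw 120.6
```

```bash
python3 -m creep '[{"x":-0.01,"y":0.04,"z":0.0,"spin":8},{"x":-0.02,"y":0.08,"z":0.0,"spin":17},{"x":-0.03,"y":0.13,"z":0.0,"spin":26},{"x":-0.035,"y":0.17,"z":0.0,"spin":35},{"x":-0.041,"y":0.21,"z":0.0,"spin":42},{"x":-0.041,"y":0.235,"z":0.0,"spin":47.5},{"x":-0.041,"y":0.241,"z":0.0,"spin":47.5},{"x":-0.041,"y":0.241,"z":0.0,"spin":47.5},{"x":-0.041,"y":0.241,"z":0.0,"spin":47.5}]'
cat > look.py <<'E'
from h import *
import sys
def crop(c,u0,v0,w,h):
    i=c["pixels"][v0:v0+h,u0:u0+w].astype(float); i=np.clip(i*1.6,0,255).astype(np.uint8)
    return cv2.resize(i,(400,300),interpolation=cv2.INTER_CUBIC)
def go(tag):
    out=[]
    s=r.read_state();print(s["time"],s["ee_pos"].round(4),np.degrees(2*np.arctan2(s["eef_rot"][1],s["eef_rot"][0])).round(2),s["ft_force"].round(2))
    for n in("top","scene"):
        c=cam(n);np.savez(f"pics/{n}{tag}.npz",**c); out+=[crop(c,217,170,60,45) if n=="top" else crop(c,236,180,60,45)]
    cv2.imwrite(f"pics/l{tag}.png",np.hstack(out))
go(sys.argv[1])
E
python3 look.py 2
```

```text
time: 10.38
ee_pos: [0.4372, -0.0034, 0.1314]
eef_rot: [0.458, 0.889, -0.0, -0.0]
ft_force: [0.7, 0.1, -1.0]
width: 0.0153
10.375 [ 0.4372 -0.0034  0.1314] 125.46 [ 0.67  0.13 -1.04]
```

View pics/l2.png

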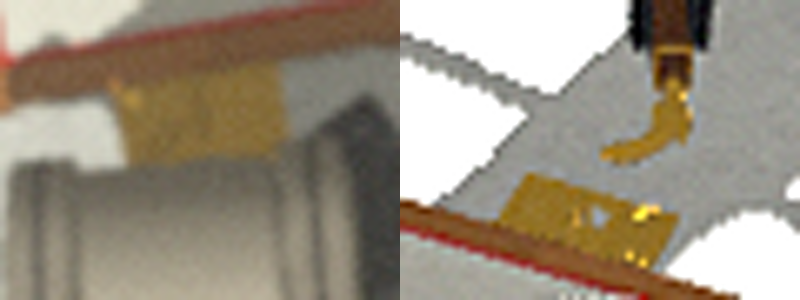

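```bash
python3 - <<'E'
from h import *
np.set_printoptions(linewidth=200)
cs=[cam("scene") for _ in range(6)]; c=cs[0]; np.savez("pics/scene2b.npz",**c); Q=np.median([pts(k) for k in cs],0)
th=np.radians(10.6);bx=np.array([np.cos(th),np.sin(th)]);by=np.array([-bx[1],bx[0]]);B=np.array([.6032,.022])
L=np.concatenate([((Q[...,:2]-B)@bx)[...,None],((Q[...,:2]-B)@by)[...,None],Q[...,2:]],-1)*1000
for v in range(209,217):
  for u in range(260,266): 
    if 52<L[v,u,2]<80 and abs(L[v,u,0]+83)<14: print(u,v,L[v,u].round(1))
# slot side edges? pin
w=(Q[...,2]>.095)&(Q[...,2]<.118)&(Q[...,0]>.44)&(Q[...,0]<.56)&(abs(Q[...,1])<.08)
g=cv2.cvtColor(c["pixels"],cv2.COLOR_BGR2HSV); br=w&(cv2.inRange(g,(14,90,50),(40,255,255))>0)
s=r.read_state();p=s["ee_pos"];yt=2*np.arctan2(s["eef_rot"][1],s["eef_rot"][0])+np.pi/2;px=np.array([np.cos(yt),np.sin(yt)]);py=np.array([-px[1],px[0]])
M=np.stack([(Q[...,:2]-p[:2])@px,(Q[...,:2]-p[:2])@py,Q[...,2]-p[2]],-1)*1000
for v,u in zip(*np.nonzero(br)): print((u,v),M[v,u].round(1),end=";")
print(); zz=p[2]-.0304+.0045
print("tip pred px",proj(c,np.r_[p[:2]-.0748*px+.0331*py,zz]).round(2),"bend90 px",proj(c,np.r_[p[:2]-.075*px+.03*py,zz]).round(2))
E
```

```text
260 210 [-94.1 -11.6  61.3]
261 210 [-95.1  -9.   61.5]
263 210 [-81.6   2.3  76.4]
264 210 [-86.1   3.6  73.2]
260 211 [-89.6  -9.8  61.8]
261 211 [-90.4  -7.1  62.1]
262 211 [-76.5   1.4  76.4]
263 211 [-78.2   3.7  75.9]
264 211 [-88.    3.   67.7]
260 212 [-86.1  -8.3  61.4]
261 212 [-88.1  -6.1  60.6]
262 212 [-73.9   2.5  75.2]
263 212 [-86.6   0.6  64.2]
264 212 [-86.6   3.6  65.3]
260 213 [-82.3  -6.8  61.2]
261 213 [-72.8   0.   71.6]
262 213 [-72.7   3.1  72.7]
263 213 [-87.8   0.2  59.3]
264 213 [-87.3   3.5  60.9]
260 214 [-81.2  -6.2  58.6]
261 214 [-71.3   0.7  69.3]
262 214 [-72.2   3.3  69.5]
263 214 [-88.6   0.   54.7]
264 214 [-87.5   3.5  56.9]
261 215 [-71.2   0.8  65.6]
262 215 [-71.4   3.7  66.5]
263 215 [-86.7   0.8  52.8]
264 215 [-88.6   3.2  52.1]
262 216 [-71.7   3.7  62.5]
265 216 [-76.8  10.7  60.9]
(np.int64(274), np.int64(188)) [-28.6   7.8 -14.9];(np.int64(279), np.int64(188)) [-29.9  -6.2 -14. ];(np.int64(274), np.int64(189)) [-28.8   7.7 -18.3];(np.int64(279), np.int64(189)) [-28.8  -6.5 -18.5];(np.int64(274), np.int64(190)) [-27.9   7.5 -22.6];(np.i
[... 3276 characters left out ...]
p.int64(202)) [-76.7  19.1 -25.9];(np.int64(272), np.int64(202)) [-76.5  16.3 -26.1];(np.int64(273), np.int64(202)) [-74.2  13.3 -28. ];(np.int64(274), np.int64(202)) [-74.7  10.6 -27.7];(np.int64(266), np.int64(203)) [-77.5  32.8 -28.5];(np.int64(267), np.int64(203)) [-77.8  30.1 -28.3];(np.int64(268), np.int64(203)) [-79.2  27.4 -27.2];(np.int64(269), np.int64(203)) [-78.5  24.6 -27.8];(np.int64(270), np.int64(203)) [-78.9  21.9 -27.6];(np.int64(271), np.int64(203)) [-77.2  19.  -29. ];(np.int64(272), np.int64(203)) [-76.5  16.1 -29.7];(np.int64(268), np.int64(204)) [-77.8  27.2 -31.9];(np.int64(269), np.int64(204)) [-78.8  24.5 -31.2];
tip pred px [265.86 201.64] bend90 px [266.99 201.67]
```

```bash
python3 -m creep '[{"x":0.002,"y":0.0036,"z":0,"spin":0.2},{"x":0.002,"y":0.0036,"z":-0.012,"spin":0.2},{"x":0.002,"y":0.0036,"z":-0.024,"spin":0.2},{"x":0.002,"y":0.0036,"z":-0.031,"spin":0.2},{"x":0.002,"y":0.0036,"z":-0.033,"spin":0.2},{"x":0.002,"y":0.0036,"z":-0.033,"spin":0.2}]'
cat > pin.py <<'E'
from h import *
# grip & pin heights from scene depth, in pin axes
cs=[cam("scene") for _ in range(4)]; c=cs[0]; Q=np.median([pts(k) for k in cs],0)
s=r.read_state();p=s["ee_pos"];yt=2*np.arctan2(s["eef_rot"][1],s["eef_rot"][0])+np.pi/2;px=np.array([np.cos(yt),np.sin(yt)]);py=np.array([-px[1],px[0]])
print(p.round(4),np.degrees(yt).round(2),s["ft_force"].round(2),s["torque"].round(2))
M=np.stack([(Q[...,:2]-p[:2])@px,(Q[...,:2]-p[:2])@py,Q[...,2]-p[2]],-1)*1000
def top(lo,hi,a,b):
    k=(M[...,0]>lo)&(M[...,0]<hi)&(M[...,1]>a)&(M[...,1]<b)&(M[...,2]>-32)&(M[...,2]<5); return k.sum(),np.percentile(M[k][:,2],[50,90]).round(1) if k.sum() else None
print("grip top",top(-28,-11,-6,6),"rod",top(-50,-34,-2,2),"shoulder",top(-66,-54,-2,9),"bend",top(-79,-70,12,30))
b=(M[...,0]<-66)&(M[...,0]>-85)&(M[...,1]>10)&(M[...,1]<40)&(M[...,2]>-32)&(M[...,2]<-18); print("tip y max",np.sort(M[b][:,1])[-4:].round(1),"x",M[b][:,0].min().round(1))
E
python3 pin.py
```

```text
time: 11.52
ee_pos: [0.4392, 0.0014, 0.0985]
eef_rot: [0.455, 0.89, -0.0, -0.0]
ft_force: [1.3, -0.4, 0.2]
width: 0.0156
[0.4393 0.0015 0.0989] 215.82 [ 0.22 -0.3  -0.47] [ 0.06  0.09 -0.  ]
grip top (np.int64(14), array([-12.8, -11.6])) rod (np.int64(5), array([-25.5, -25. ])) shoulder (np.int64(16), array([-23.9, -19.6])) bend (np.int64(16), array([-27.1, -25.4]))
tip y max [31.1 31.2 39.  39.3] x -80.1
```

```bash
python3 -m creep '[{"x":0,"y":0,"z":-0.001,"spin":0},{"x":0,"y":0,"z":-0.0015,"spin":0},{"x":0,"y":0,"z":-0.0015,"spin":0},{"x":0,"y":0,"z":-0.0015,"spin":0}]'; python3 -m creep '[{"x":0,"y":0,"z":-0.0005,"spin":0},{"x":0,"y":0,"z":-0.001,"spin":0},{"x":0,"y":0,"z":-0.001,"spin":0}]'; python3 pin.py
```

```text
time: 12.22
ee_pos: [0.4391, 0.0015, 0.0971]
eef_rot: [0.455, 0.89, 0.0, -0.0]
ft_force: [0.7, -0.2, -0.4]
width: 0.0153
time: 12.6
ee_pos: [0.4391, 0.0015, 0.096]
eef_rot: [0.455, 0.89, -0.0, -0.0]
ft_force: [-0.2, 0.6, -1.0]
width: 0.0153
[0.4391 0.0015 0.0961] 215.82 [ 0.08 -0.59 -0.55] [0.01 0.1  0.01]
grip top (np.int64(16), array([-12.4, -11.6])) rod (np.int64(5), array([-25.6, -25.5])) shoulder (np.int64(17), array([-24.7, -20.2])) bend (np.int64(16), array([-26.6, -25.2]))
tip y max [31.3 31.4 39.3 39.5] x -80.4
```

```bash
cat > plan.py <<'E'
from h import *
import sys
cx,cy=float(sys.argv[1]),float(sys.argv[2]);tg=[float(x) for x in sys.argv[3:]]
s=r.read_state();p=s["ee_pos"];yt=np.degrees(2*np.arctan2(s["eef_rot"][1],s["eef_rot"][0]))+90
def g(w): w=np.radians(w);x=np.array([np.cos(w),np.sin(w)]);y=np.array([-x[1],x[0]]);return .045*x-.03*y
print("bend now",(p[:2]-g(yt)).round(4),"box angle",(yt-10.6).round(2),"z",p[2].round(4),"F",s["ft_force"].round(2),"M",s["torque"].round(3))
for a in tg: print(a,((np.array([cx,cy])+g(a+10.6)-p[:2])*1000).round(1),"spin",round(a+10.6-yt,1))
E
python3 plan.py .4932 .002 205 200 196 192 189 186 183 180
```

```text
bend now [0.4932 0.0035] box angle 205.22 z 0.0961 F [ 0.08 -0.59 -0.55] M [0.008 0.096 0.005]
205.0 [ 0.  -1.3] spin -0.2
200.0 [0.1 3.4] spin -5.2
196.0 [0.4 7.2] spin -9.2
192.0 [ 1.  10.9] spin -13.2
189.0 [ 1.6 13.7] spin -16.2
186.0 [ 2.4 16.4] spin -19.2
183.0 [ 3.3 19.1] spin -22.2
180.0 [ 4.3 21.7] spin -25.2
```

```bash
python3 -m creep '[{"x":0,"y":0.001,"z":0,"spin":-2.7},{"x":0.0001,"y":0.0034,"z":0,"spin":-5.2},{"x":0.0002,"y":0.0053,"z":0,"spin":-7.2},{"x":0.0004,"y":0.0072,"z":0,"spin":-9.2},{"x":0.0007,"y":0.009,"z":0,"spin":-11.2},{"x":0.001,"y":0.0109,"z":0,"spin":-13.2},{"x":0.0013,"y":0.0123,"z":0,"spin":-14.7},{"x":0.0013,"y":0.0123,"z":0,"spin":-14.7}]'; python3 look.py 3; python3 plan.py .4932 .002 188 186 184 182 180 178 176
```

```text
time: 13.8
ee_pos: [0.4405, 0.0139, 0.0961]
eef_rot: [0.565, 0.825, 0.0, -0.0]
ft_force: [0.6, 0.2, -1.2]
width: 0.0156
13.8 [0.4405 0.0139 0.0961] 111.14 [ 0.58  0.23 -1.18]
bend now [0.4932 0.002 ] box angle 190.55 z 0.0961 F [-0.61  0.65 -0.39] M [0.049 0.073 0.011]
188.0 [0.6 2.3] spin -2.6
186.0 [1.1 4.2] spin -4.6
184.0 [1.7 6. ] spin -6.6
182.0 [2.3 7.7] spin -8.6
180.0 [3.  9.5] spin -10.6
178.0 [ 3.8 11.2] spin -12.6
176.0 [ 4.6 12.9] spin -14.6
```

View pics/l3.png

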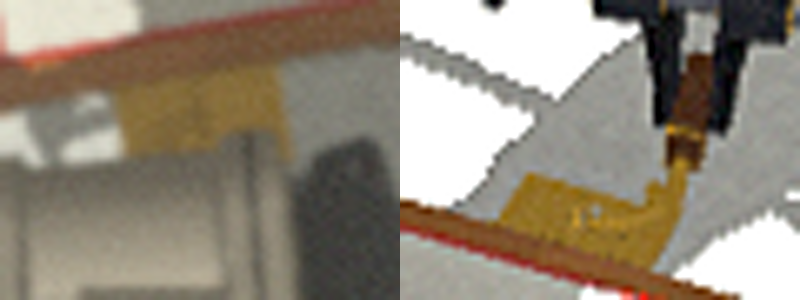

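The tip is right beside the staple, at scene crop (600,215), and lined up with it. I'll feed it in slowly.

```bash
python3 -m creep '[{"x":0.0003,"y":0.0012,"z":0,"spin":-1.3},{"x":0.0006,"y":0.0023,"z":0,"spin":-2.6},{"x":0.0009,"y":0.0033,"z":0,"spin":-3.6},{"x":0.0011,"y":0.0042,"z":0,"spin":-4.6},{"x":0.0011,"y":0.0042,"z":0,"spin":-4.6}]';python3 -m creep '[{"x":0.0003,"y":0.0009,"z":0,"spin":-1},{"x":0.0006,"y":0.0018,"z":0,"spin":-2},{"x":0.0009,"y":0.0027,"z":0,"spin":-3},{"x":0.0009,"y":0.0027,"z":0,"spin":-3}]'; python3 plan.py .4932 .002 182 180 178 176 174
```

```text
time: 14.52
ee_pos: [0.4415, 0.018, 0.0961]
eef_rot: [0.598, 0.801, -0.0, -0.0]
ft_force: [-0.6, 1.4, -1.2]
width: 0.0157
time: 15.02
ee_pos: [0.4424, 0.0208, 0.0961]
eef_rot: [0.619, 0.785, 0.0, -0.0]
ft_force: [-0.6, -0.9, -1.0]
width: 0.0153
bend now [0.4932 0.0021] box angle 182.91 z 0.0961 F [-0.58 -0.89 -0.98] M [0.057 0.037 0.046]
182.0 [0.3 0.7] spin -0.9
180.0 [1.  2.4] spin -2.9
178.0 [1.8 4.1] spin -4.9
176.0 [2.6 5.8] spin -6.9
174.0 [3.5 7.5] spin -8.9
```

```bash
python3 -m creep '[{"x":0.0004,"y":0.0009,"z":0,"spin":-1},{"x":0.0007,"y":0.0017,"z":0,"spin":-2},{"x":0.001,"y":0.0025,"z":0,"spin":-3},{"x":0.001,"y":0.0025,"z":0,"spin":-3}]';python3 plan.py .4932 .002 ; python3 -m creep '[{"x":0.0004,"y":0.0009,"z":0,"spin":-1},{"x":0.0008,"y":0.0017,"z":0,"spin":-2},{"x":0.0008,"y":0.0017,"z":0,"spin":-2}]'; python3 plan.py .4932 .002 178 176 174 172 170 
```

```text
time: 15.52
ee_pos: [0.4434, 0.0232, 0.0961]
eef_rot: [0.639, 0.769, 0.0, -0.0]
ft_force: [0.3, -0.3, -0.0]
width: 0.0155
bend now [0.4931 0.002 ] box angle 179.91 z 0.0961 F [ 0.26 -0.29 -0.03] M [ 0.053  0.004 -0.008]
time: 15.9
ee_pos: [0.4443, 0.0249, 0.0961]
eef_rot: [0.653, 0.758, 0.0, -0.0]
ft_force: [0.3, -0.5, -0.4]
width: 0.0158
bend now [0.4932 0.0019] box angle 177.9 z 0.0961 F [ 0.31 -0.46 -0.43] M [0.042 0.057 0.036]
178.0 [-0. -0.] spin 0.1
176.0 [0.8 1.7] spin -1.9
174.0 [1.7 3.4] spin -3.9
172.0 [2.6 5. ] spin -5.9
170.0 [3.6 6.6] spin -7.9
```

```bash
python3 -m creep '[{"x":0.0004,"y":0.0009,"z":0,"spin":-1},{"x":0.0008,"y":0.0017,"z":0,"spin":-1.9},{"x":0.0012,"y":0.0026,"z":0,"spin":-2.9},{"x":0.0017,"y":0.0034,"z":0,"spin":-3.9},{"x":0.0017,"y":0.0034,"z":0,"spin":-3.9}]';python3 plan.py .4932 .002 ; python3 -m creep '[{"x":0.0004,"y":0.0008,"z":0,"spin":-1},{"x":0.0009,"y":0.0016,"z":0,"spin":-2},{"x":0.0009,"y":0.0016,"z":0,"spin":-2}]'; python3 plan.py .4932 .002 172 170 168 166 164; python3 look.py 4 
```

```text
time: 16.52
ee_pos: [0.4459, 0.0283, 0.0961]
eef_rot: [0.678, 0.735, 0.0, -0.0]
ft_force: [0.0, -0.2, -1.3]
width: 0.0154
bend now [0.4932 0.002 ] box angle 174.01 z 0.0961 F [ 0.03 -0.15 -1.26] M [ 0.06   0.053 -0.047]
time: 16.9
ee_pos: [0.4468, 0.0299, 0.0961]
eef_rot: [0.691, 0.723, -0.0, -0.0]
ft_force: [1.2, -0.9, -0.0]
width: 0.0153
bend now [0.4931 0.002 ] box angle 172.01 z 0.0961 F [ 1.19 -0.95 -0.  ] M [0.045 0.059 0.024]
172.0 [0.1 0. ] spin -0.0
170.0 [1.1 1.6] spin -2.0
168.0 [2.1 3.2] spin -4.0
166.0 [3.2 4.7] spin -6.0
164.0 [4.4 6.2] spin -8.0
16.9 [0.4468 0.0299 0.0961] 92.61 [ 1.19 -0.95 -0.  ]
```

View pics/l4.png

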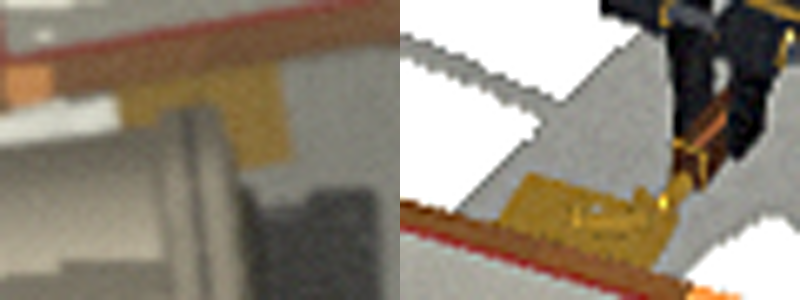

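The rod runs into the arch at scene crop (580,215) with no contact force. I'll continue the arc.

```bash
python3 -m creep '[{"x":0.0006,"y":0.0008,"z":0,"spin":-1},{"x":0.0011,"y":0.0016,"z":0,"spin":-2},{"x":0.0016,"y":0.0024,"z":0,"spin":-3},{"x":0.0021,"y":0.0032,"z":0,"spin":-4},{"x":0.0021,"y":0.0032,"z":0,"spin":-4}]';python3 plan.py .4932 .002 ; python3 -m creep '[{"x":0.0005,"y":0.0008,"z":0,"spin":-1},{"x":0.0011,"y":0.0015,"z":0,"spin":-2},{"x":0.0017,"y":0.0022,"z":0,"spin":-3},{"x":0.0023,"y":0.003,"z":0,"spin":-4},{"x":0.0023,"y":0.003,"z":0,"spin":-4}]'; python3 plan.py .4932 .002 164 162 160 158 156 154 152 150  
```

```text
time: 17.62
ee_pos: [0.4489, 0.0332, 0.0961]
eef_rot: [0.716, 0.698, 0.0, -0.0]
ft_force: [-1.0, 1.1, -0.2]
width: 0.0155
bend now [0.4932 0.0021] box angle 168.01 z 0.0961 F [-1.04  1.11 -0.18] M [0.028 0.044 0.017]
time: 18.25
ee_pos: [0.4513, 0.0361, 0.0961]
eef_rot: [0.74, 0.673, 0.0, -0.0]
ft_force: [0.2, 0.5, -0.8]
width: 0.0156
bend now [0.4933 0.0021] box angle 164.01 z 0.0961 F [ 0.17  0.52 -0.81] M [0.006 0.095 0.008]
164.0 [-0.1 -0. ] spin -0.0
162.0 [1.2 1.4] spin -2.0
160.0 [2.4 2.8] spin -4.0
158.0 [3.7 4.2] spin -6.0
156.0 [5.1 5.5] spin -8.0
154.0 [6.5 6.7] spin -10.0
152.0 [7.9 7.9] spin -12.0
150.0 [9.4 9.1] spin -14.0
```

```bash
python3 -m creep '[{"x":0.0006,"y":0.0007,"z":0,"spin":-1},{"x":0.0012,"y":0.0014,"z":0,"spin":-2},{"x":0.0018,"y":0.0021,"z":0,"spin":-3},{"x":0.0024,"y":0.0028,"z":0,"spin":-4},{"x":0.0031,"y":0.0035,"z":0,"spin":-5},{"x":0.0037,"y":0.0042,"z":0,"spin":-6},{"x":0.0037,"y":0.0042,"z":0,"spin":-6}]';python3 plan.py .4932 .002 ; python3 -m creep '[{"x":0.0007,"y":0.0007,"z":0,"spin":-1},{"x":0.0014,"y":0.0013,"z":0,"spin":-2},{"x":0.0021,"y":0.0019,"z":0,"spin":-3},{"x":0.0028,"y":0.0025,"z":0,"spin":-4},{"x":0.0028,"y":0.0025,"z":0,"spin":-4}]'; python3 plan.py .4932 .002 154 152 150 148 146 144 142 140  
```

```text
time: 19.12
ee_pos: [0.4549, 0.0403, 0.0961]
eef_rot: [0.774, 0.633, 0.0, -0.0]
ft_force: [-1.1, -1.1, 0.1]
width: 0.0154
bend now [0.4931 0.002 ] box angle 158.01 z 0.0961 F [-1.14 -1.11  0.1 ] M [ 0.062  0.043 -0.079]
time: 19.75
ee_pos: [0.4578, 0.0428, 0.0961]
eef_rot: [0.795, 0.606, 0.0, -0.0]
ft_force: [-0.1, 0.4, 0.1]
width: 0.0157
bend now [0.4932 0.002 ] box angle 154.01 z 0.0961 F [-0.06  0.35  0.1 ] M [0.015 0.017 0.056]
154.0 [0.  0.1] spin -0.0
152.0 [1.5 1.3] spin -2.0
150.0 [3.  2.4] spin -4.0
148.0 [4.5 3.5] spin -6.0
146.0 [6.1 4.6] spin -8.0
144.0 [7.7 5.6] spin -10.0
142.0 [9.3 6.5] spin -12.0
140.0 [11.   7.4] spin -14.0
```

```bash
python3 -m creep '[{"x":0.0007,"y":0.0007,"z":0,"spin":-1},{"x":0.0015,"y":0.0013,"z":0,"spin":-2},{"x":0.0022,"y":0.0019,"z":0,"spin":-3},{"x":0.003,"y":0.0024,"z":0,"spin":-4},{"x":0.0037,"y":0.003,"z":0,"spin":-5},{"x":0.0045,"y":0.0035,"z":0,"spin":-6},{"x":0.0045,"y":0.0035,"z":0,"spin":-6}]';python3 plan.py .4932 .002 ; python3 -m creep '[{"x":0.0008,"y":0.0006,"z":0,"spin":-1},{"x":0.0016,"y":0.0011,"z":0,"spin":-2},{"x":0.0024,"y":0.0016,"z":0,"spin":-3},{"x":0.0032,"y":0.0021,"z":0,"spin":-4},{"x":0.0032,"y":0.0021,"z":0,"spin":-4}]'; python3 plan.py .4932 .002 144 142 140 138 136 134 132 130; python3 look.py 5 
```

```text
time: 20.62
ee_pos: [0.4623, 0.0463, 0.0961]
eef_rot: [0.826, 0.564, 0.0, -0.0]
ft_force: [-0.3, -0.3, -0.2]
width: 0.0159
bend now [0.4932 0.0019] box angle 148.0 z 0.0961 F [-0.29 -0.29 -0.21] M [ 0.012  0.036 -0.015]
time: 21.25
ee_pos: [0.4655, 0.0484, 0.0961]
eef_rot: [0.845, 0.534, 0.0, -0.0]
ft_force: [-0.6, 0.0, -1.1]
width: 0.0156
bend now [0.4933 0.002 ] box angle 144.0 z 0.0961 F [-0.64  0.02 -1.07] M [ 0.051 -0.003  0.022]
144.0 [-0.1  0. ] spin -0.0
142.0 [1.6 1. ] spin -2.0
140.0 [3.2 1.8] spin -4.0
138.0 [4.9 2.7] spin -6.0
136.0 [6.7 3.4] spin -8.0
134.0 [8.4 4.1] spin -10.0
132.0 [10.2  4.8] spin -12.0
130.0 [12.   5.4] spin -14.0
21.25 [0.4655 0.0484 0.0961] 64.6 [-0.64  0.02 -1.07]
```

View pics/l5.png

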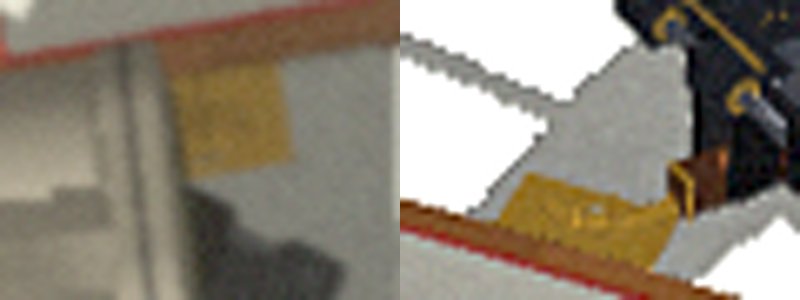

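```bash
python3 -m creep '[{"x":0.0008,"y":0.0005,"z":0,"spin":-1},{"x":0.0017,"y":0.001,"z":0,"spin":-2},{"x":0.0025,"y":0.0014,"z":0,"spin":-3},{"x":0.0033,"y":0.0018,"z":0,"spin":-4},{"x":0.0041,"y":0.0023,"z":0,"spin":-5},{"x":0.005,"y":0.0027,"z":0,"spin":-6},{"x":0.005,"y":0.0027,"z":0,"spin":-6}]';python3 plan.py .4932 .002 ; python3 -m creep '[{"x":0.0009,"y":0.0004,"z":0,"spin":-1},{"x":0.0018,"y":0.0007,"z":0,"spin":-2},{"x":0.0027,"y":0.0011,"z":0,"spin":-3},{"x":0.0035,"y":0.0014,"z":0,"spin":-4},{"x":0.0044,"y":0.0018,"z":0,"spin":-5},{"x":0.0044,"y":0.0018,"z":0,"spin":-5}]'; python3 plan.py .4932 .002 133 132 131 130 129 128 127 126 125 124 123 122 121 120
```

```text
time: 22.22
ee_pos: [0.4705, 0.0511, 0.0961]
eef_rot: [0.872, 0.489, 0.0, -0.0]
ft_force: [-0.5, -0.5, -1.4]
width: 0.0154
bend now [0.4933 0.0021] box angle 138.01 z 0.0961 F [-0.49 -0.5  -1.37] M [ 0.004 -0.024  0.014]
time: 22.98
ee_pos: [0.4749, 0.0529, 0.0961]
eef_rot: [0.893, 0.451, 0.0, -0.0]
ft_force: [-0.2, -0.3, -0.6]
width: 0.0156
bend now [0.4933 0.0021] box angle 133.0 z 0.0961 F [-0.22 -0.3  -0.61] M [ 0.009  0.011 -0.018]
133.0 [-0.1 -0.1] spin -0.0
132.0 [0.8 0.2] spin -1.0
131.0 [1.7 0.5] spin -2.0
130.0 [2.6 0.8] spin -3.0
129.0 [3.5 1.1] spin -4.0
128.0 [4.4 1.3] spin -5.0
127.0 [5.3 1.6] spin -6.0
126.0 [6.2 1.8] spin -7.0
125.0 [7.2 2. ] spin -8.0
124.0 [8.1 2.2] spin -9.0
123.0 [9.  2.4] spin -10.0
122.0 [10.   2.5] spin -11.0
121.0 [10.9  2.7] spin -12.0
120.0 [11.8  2.8] spin -13.0
```

```bash
python3 -m creep '[{"x":0.0009,"y":0.0003,"z":0,"spin":-1},{"x":0.0018,"y":0.0006,"z":0,"spin":-2},{"x":0.0027,"y":0.0009,"z":0,"spin":-3},{"x":0.0036,"y":0.0012,"z":0,"spin":-4},{"x":0.0036,"y":0.0012,"z":0,"spin":-4}]';python3 plan.py .4932 .002; python3 -m creep '[{"x":0,"y":0,"z":-0.0004,"spin":0},{"x":0,"y":0,"z":-0.0004,"spin":0}]'; python3 -m creep '[{"x":0,"y":0,"z":-0.0004,"spin":0},{"x":0,"y":0,"z":-0.0004,"spin":0}]'
```

```text
time: 23.6
ee_pos: [0.4785, 0.0541, 0.0961]
eef_rot: [0.908, 0.419, 0.0, -0.0]
ft_force: [-0.0, 0.6, -0.4]
width: 0.0157
bend now [0.4933 0.0021] box angle 129.01 z 0.0961 F [-0.02  0.6  -0.41] M [-0.009  0.065  0.044]
time: 23.85
ee_pos: [0.4784, 0.0541, 0.0957]
eef_rot: [0.908, 0.42, 0.0, -0.0]
ft_force: [-0.7, 0.6, -1.0]
width: 0.0156
time: 24.1
ee_pos: [0.4784, 0.0541, 0.0954]
eef_rot: [0.908, 0.42, 0.0, -0.0]
ft_force: [-2.2, 0.0, 2.5]
width: 0.0155
```

```bash
python3 -m creep '[{"x":0,"y":0,"z":0.0003,"spin":0},{"x":0.0009,"y":0.0002,"z":0.0003,"spin":-1},{"x":0.0018,"y":0.0005,"z":0.0003,"spin":-2},{"x":0.0018,"y":0.0005,"z":0.0003,"spin":-2}]'; python3 plan.py .4932 .002;  python3 -m creep '[{"x":0.0009,"y":0.0002,"z":0,"spin":-1},{"x":0.0009,"y":0.0002,"z":0,"spin":-1}]';python3 plan.py .4932 .002 126 125.5 125 124.5 124 123.5 123 122.5 122
```

```text
time: 24.6
ee_pos: [0.4803, 0.0546, 0.0955]
eef_rot: [0.915, 0.404, 0.0, 0.0]
ft_force: [0.2, -0.3, -1.0]
width: 0.0156
bend now [0.4933 0.0021] box angle 127.0 z 0.0955 F [ 0.2  -0.3  -0.99] M [-0.012 -0.068  0.022]
time: 24.85
ee_pos: [0.4812, 0.0549, 0.0956]
eef_rot: [0.918, 0.396, 0.0, -0.0]
ft_force: [-0.8, 0.8, -0.5]
width: 0.0153
bend now [0.4933 0.0022] box angle 126.01 z 0.0956 F [-0.79  0.76 -0.48] M [0.226 0.02  0.029]
126.0 [-0.1 -0.2] spin -0.0
125.5 [ 0.4 -0.1] spin -0.5
125.0 [0.9 0. ] spin -1.0
124.5 [1.3 0.1] spin -1.5
124.0 [1.8 0.2] spin -2.0
123.5 [2.3 0.3] spin -2.5
123.0 [2.7 0.4] spin -3.0
122.5 [3.2 0.5] spin -3.5
122.0 [3.7 0.5] spin -4.0
```

```bash
python3 -m creep '[{"x":0.0005,"y":0.0001,"z":0,"spin":-0.5},{"x":0.0005,"y":0.0001,"z":0,"spin":-0.5}]';python3 -m creep '[{"x":0.0004,"y":0.0001,"z":0,"spin":-0.5},{"x":0.0004,"y":0.0001,"z":0,"spin":-0.5}]'; python3 plan.py .4932 .002
```

```text
time: 25.1
ee_pos: [0.4816, 0.0551, 0.0956]
eef_rot: [0.92, 0.392, 0.0, -0.0]
ft_force: [-0.2, 2.4, 0.3]
width: 0.0158
time: 25.35
ee_pos: [0.482, 0.0552, 0.0956]
eef_rot: [0.922, 0.388, 0.0, -0.0]
ft_force: [-0.6, 3.4, 1.2]
width: 0.0153
bend now [0.4932 0.0023] box angle 125.03 z 0.0956 F [-0.56  3.42  1.17] M [0.611 0.154 0.058]
```

```bash
python3 -m creep '[{"x":0.0004,"y":0.0001,"z":0,"spin":-0.4},{"x":0.0004,"y":0.0001,"z":0,"spin":-0.4}]'; python3 plan.py .4932 .002;sleep 0;python3 plan.py .4932 .002
```

```text
time: 25.6
ee_pos: [0.4823, 0.0554, 0.0956]
eef_rot: [0.923, 0.384, -0.0, -0.0]
ft_force: [-1.6, 4.1, 1.2]
width: 0.0158
bend now [0.4931 0.0024] box angle 124.63 z 0.0956 F [-1.64  4.14  1.16] M [0.959 0.37  0.048]
bend now [0.4931 0.0024] box angle 124.63 z 0.0956 F [-1.64  4.14  1.16] M [0.959 0.37  0.048]
```

```bash
python3 -m creep '[{"x":0.0002,"y":0.0,"z":0,"spin":-0.2},{"x":0.0002,"y":0.0,"z":0,"spin":-0.2},{"x":0.0002,"y":0.0,"z":0,"spin":-0.2},{"x":0.0002,"y":0.0,"z":0,"spin":-0.2}]'; python3 plan.py .4932 .002; python3 look.py 6
```

```text
time: 26.1
ee_pos: [0.4825, 0.0554, 0.0956]
eef_rot: [0.924, 0.383, 0.0, -0.0]
ft_force: [-1.4, 4.6, 1.1]
width: 0.0158
bend now [0.4931 0.0024] box angle 124.44 z 0.0956 F [-1.42  4.59  1.06] M [1.118 0.362 0.072]
26.1 [0.4825 0.0554 0.0956] 45.04 [-1.42  4.59  1.06]
```

View pics/l6.png

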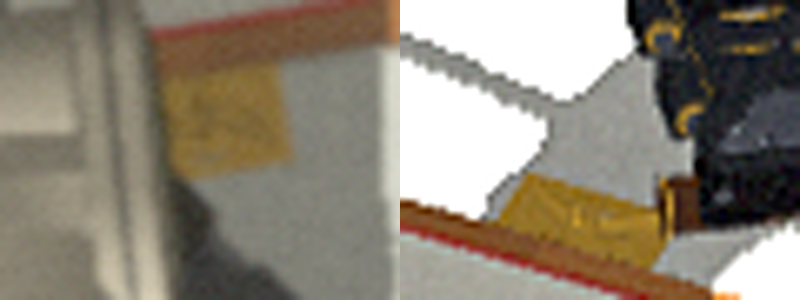

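```bash
python3 -m creep '[{"x":0,"y":0,"z":0,"spin":0},{"x":0,"y":0,"z":0,"spin":0},{"x":0,"y":0,"z":0,"spin":0},{"x":0,"y":0,"z":0,"spin":0}]' 0.034 10; python3 -m creep '[{"x":0,"y":0,"z":0.01,"spin":0},{"x":0,"y":0,"z":0.03,"spin":0},{"x":0,"y":0,"z":0.08,"spin":0},{"x":-0.03,"y":0,"z":0.12,"spin":0},{"x":-0.08,"y":0.03,"z":0.13,"spin":0},{"x":-0.11,"y":0.08,"z":0.13,"spin":0},{"x":-0.13,"y":0.13,"z":0.13,"spin":0},{"x":-0.14,"y":0.18,"z":0.13,"spin":0},{"x":-0.14,"y":0.2,"z":0.13,"spin":0}]'; python3 - <<'E'
from h import *
a=cam("top");b=cam("scene");np.savez("pics/topf.npz",**a);np.savez("pics/scenef.npz",**b)
def crop(c,u0,v0,w,h):
    i=np.clip(c["pixels"][v0:v0+h,u0:u0+w].astype(float)*1.5,0,255).astype(np.uint8); return cv2.resize(i,(400,300),interpolation=cv2.INTER_CUBIC)
cv2.imwrite("pics/f.png",np.vstack([np.hstack([crop(a,210,165,60,45),crop(b,240,182,60,45)]),np.hstack([cv2.resize(a["pixels"],(400,300)),cv2.resize(b["pixels"],(400,300))])]))
E
```

```text
time: 26.7
ee_pos: [0.4827, 0.0549, 0.0956]
eef_rot: [0.924, 0.383, 0.0, 0.0]
ft_force: [0.4, 0.2, 0.6]
width: 0.0333
time: 27.82
ee_pos: [0.3416, 0.2575, 0.2264]
eef_rot: [0.923, 0.384, 0.001, -0.0]
ft_force: [-0.1, -0.9, -0.5]
width: 0.034
```

View pics/f.png

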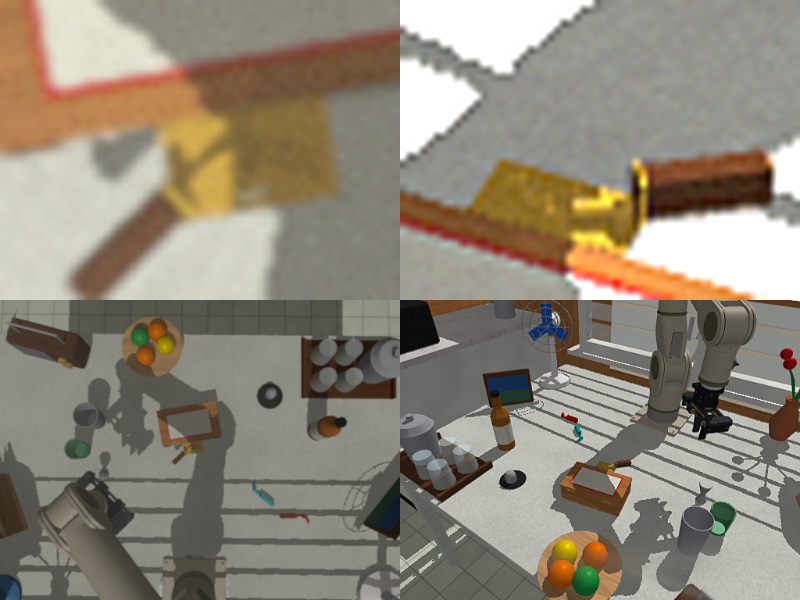

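The pin is through the staple with its grip lying out to the left-front. I'll check its angle, tilt and the shoulder-to-eye gap numerically.

```bash
python3 - <<'E'
from h import *
np.set_printoptions(linewidth=180)
for n in("top","scene"):
    cs=[cam(n) for _ in range(4)];c=cs[0];Q=np.median([pts(k) for k in cs],0);g=cv2.cvtColor(c["pixels"],cv2.COLOR_BGR2HSV)
    k=(Q[...,2]>.07)&(Q[...,2]<.1)&(Q[...,0]>.43)&(Q[...,0]<.52)&(Q[...,1]>.025)&(Q[...,1]<.1)
    nn,lab,st,_=cv2.connectedComponentsWithStats(k.astype(np.uint8));i=1+np.argmax(st[1:,4]);q=Q[lab==i]
    k2=(q[:,2]>.08);q=q[k2];v=np.linalg.svd(q-q.mean(0))[2][0];rc=cv2.minAreaRect((q[:,:2]*1000).astype(np.float32))
    print(n,len(q),"grip",q.mean(0).round(4),"dir",np.degrees(np.arctan2(v[1],v[0])).round(1),"tilt",np.degrees(np.arcsin(v[2])).round(1),np.round(rc[0],1),np.round(rc[1],1),round(rc[2],1))
    zmax=np.percentile(q[:,2],90); print("top z",zmax.round(4))
    if n=="top": print((Q[180:198,236:254,2]*1000).round(0).astype(int))
    L=(abs(Q[...,0]-.6)<.04)&(abs(Q[...,1]-.02)<.07); print("lid z mean/std",Q[L][:,2].mean().round(4),Q[L][:,2].std().round(4))
for n in("top","scene"):
    a=np.load(f"pics/{n}0.npz");b=np.load(f"pics/{n}f.npz")
    for name,X in(("bottle",None),):
        pass
E
```

```text
top 124 grip [0.4818 0.0513 0.0839] dir 135.7 tilt -0.6 [481.8  51.3] [13.8 57.7] 45.9
top z 0.0856
[[66 71 69 67 67 66 68 70 69 65 68 69 68 69 67 67 69 68]
 [68 67 67 65 69 65 66 68 66 68 70 68 68 67 66 62 61 62]
 [69 67 64 67 67 70 65 68 65 61 63 62 61 61 65 63 61 63]
 [70 67 66 61 62 65 61 62 50 49 51 52 51 50 61 61 60 62]
 [64 64 61 62 61 63 61 60 50 48 73 76 50 53 61 61 64 62]
 [61 63 62 63 63 61 64 64 76 76 76 78 50 50 63 60 61 65]
 [61 64 64 62 62 62 61 61 76 77 70 78 71 73 71 71 66 69]
 [62 61 61 59 62 60 63 69 77 74 72 75 69 71 71 73 71 71]
 [62 58 61 61 61 68 71 70 68 78 72 78 74 65 67 70 67 70]
 [60 63 63 61 69 70 71 69 70 75 78 76 75 49 52 63 69 68]
 [62 63 62 68 71 73 70 69 62 50 76 49 69 50 50 65 65 60]
 [62 63 68 69 72 72 68 62 61 49 48 49 49 50 51 58 60 61]
 [63 66 73 68 69 69 60 63 61 62 50 49 52 50 50 61 62 61]
 [83 69 71 72 69 61 63 61 61 62 50 51 47 45  2  3 61 62]
 [84 81 70 66 64 62 63 61 62 62 -1  0 62 62 61 61 62 63]
 [87 84 86 61 62 61 61 61 61 64 64 63 64 62 63 59 60 62]
 [84 84 82 62 61 64 61 62 63 63 66 63 62  3  2  1  1  0]
 [85 85 69 62 65 61 64  1 -1  2 -1  4  0  3  0  1  0 -4]]
lid z mean/std 0.0696 0.0228
scene 89 grip [0.4849 0.0573 0.0826] dir -45.5 tilt -0.0 [483.8  57.3] [16.  57.8] 42.2
top z 0.0839
lid z mean/std 0.0681 0.0007
```

```bash
python3 -c "
from h import *
print(r.read_state()['time'],r.close_job())"
```

```text
the job is handed in; nothing more can be done
28.325 None
```

The job is handed in at 28.3 s. The lid is shut over the staple, and the brass pin is through the eye with its shoulder against the arch. The arm is clear, holding nothing.

**Lid:** I pushed it over and down by its outer face. The reading when it bottomed out was about 16 N upward, with about 6 N sideways. That is heavier than a light fingertip push, though it came from the closed fingers and not the pin. The lid's top now measures 68 mm, as it should when shut.

**Pin:** I fed it in from +y and turned it about its bend centre with no noticeable contact on the way round. One touch down onto the tab read about 3 N, and the shoulder seated at about 4.6 N at 124.4°. All my readings stayed under 8 N, but they came only between moves, so a brief peak would not show.

**Last checks:**
- **Depth image:** the rod runs through the arch with the shoulder beside it. The pin lies flat, with tilt under 1°, at about 125° to the box.
- **Shoulder fit after release:** I did not measure the force again, so "snug" rests on the reading before I let go.
- **Camera disagreement:** the two views differed by about 4–5 mm in y on the eye and the pin. I placed the eye from the pin's pose seen in the same scene view.
- **Bottle and bar things:** they look unmoved in the final overview, and I never reached for them. I did not check their positions numerically.

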